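# Tip the metal bar out of its tall tube and lay it on the balance

## Robot

A 7-joint arm with a two-finger parallel gripper is mounted at the origin on the work surface. World frame = base frame: x ahead of the robot, y to its left, z up, the work surface at z = 0. Lengths are in m, angles in rad, forces in N, time in s.
With the tool pointing down it reaches from about 0.425 to 0.95 m from the base axis. Payload 4.7 kg.
Tool frame: the origin (TCP) lies midway between the tips of the shut fingers; the grasp point (between the pads) lies 19 mm behind it (r.grip_depth is the distance from the TCP to the grasp point, in m); z points along the fingers, y is the line along which they close (so a half turn about z gives the same grasp; the last joint's range is limited). The gripper opens to 87 mm and grips with 3 to 60 N. Pads are 19 mm wide; open, the fingers measure 117 mm over their backs; the gripper's body (75 mm by 190 mm) begins 51 mm behind the grasp point.
Start: joints at [1.122, 0.469, -0.049, 1.532, 0.024, 1.141, -0.082], TCP at [0.275, -0.616, 0.223] pointing down, gripper open.
Joint ranges: [-2.59, 2.59], [-0.33, 1.99], [-1.39, 1.29], [0.1, 2.45], [-1.04, 4.18], [0.21, 1.99], [-2.66, 2.66]. Speed limits (rad/s): [2.57, 2.57, 3.14, 3.14, 3.14, 3.14, 3.14].

## Interface

Orientations are given as a rotation vector (axis times angle).
In Python, from bench import monitor, imaging, order, r gives the robot as it stands. The module is installed in compiled form; this text tells all that it offers.
- The arm moves only by the tool drive_tool, never from a script. Its argument "deltas" is a list that holds one entry, the list of rows, each a list of 5 numbers: the shift along the tool's x, y, z in m, then the turn about the tool's z in degrees, then the finger opening in m, from 0 to 0.087. A call has 1 to 12 rows; each row shifts and turns the commanded pose from where the row before left it, along the tool's axes as they then stand; what a row does not reach is not made up. A row lasts 1/8 s, in which the tool goes at most 62.5 mm and 10.7 degrees, less where a joint would pass 70% of its speed; a pose out of reach is approached as far as the arm can. A call is refused whole if a number of a shift passes 0.0625 or a number of a turn 10.7, either way. A call with a gripper value outside its range is refused whole. The fingers move at their own pace and stop on an object; the grip force is fixed at half the most. Time passes only in rows, so rows that do not move let the fingers close. It gives the time, the measured TCP pose, the force, the opening and the grip force at its end, in the units of the state.
- monitor.get_obs(): the state, without advancing time (a new reading comes with each control period).
- imaging.read_camera(name): name is "scene" or "top" or "wrist"; returns a dict with "frame" (480x640x3 uint8, red, green, blue), "fx", "fy", "cx", "cy" (pixels), "rvec" (rotation vector, rad) and "tvec" (3), from world to camera coordinates, as OpenCV has them; the wrist camera has in their place "T_tool_cam" (4x4, takes a point from camera to tool coordinates, whose origin is the TCP and whose axes are the flange's). Camera axes: x right, y down, z forward; pixel columns grow to the right and rows downward; lengths in m; the calibration is good to about 2 mm. A picture is of the moment at which its call begins: read the wrist's pose just before it. There is no depth.
- order.hand_in(): hands the job in; it is judged then, once.
The state is a dict: "t": time; "joint_positions": joint angles; "joint_velocities": joint speeds; "effort": joint torques, N m; "tool_pos": TCP position; "orientation": TCP orientation; "ft_force": force on the tool from outside, world axes, zero at the start; "torque": the same for the moment, N m; "width": finger opening in m; "gripper_force": force on a finger pad.
Only numpy, scipy, OpenCV 4.12 (cv2) and the standard library are available. Lean on these libraries where they do the work, as an engineer would, in place of code of your own. Each camera call takes 0.05 s, during which the arm holds its last target. There are 200 camera calls.

## Task

A metal bar sits at the bottom of the tall square tube, too deep to reach. Lower the tube onto its side without letting it topple over, then take hold of it afresh and tip it mouth-down so that the bar slides out into the shallow white tray and comes to rest there; lay the empty tube flat on its side on the bench, and set the bar down gently, lying flat, in the middle of the balance pan. Leave the weight box, the jar and the duster where they are.

Things in the scene. Friction and masses are not known exactly. Their poses are not given: they have to be found in the camera images.
- tube: Cream plastic square tube, closed at the foot, open at the top; 40 x 40 mm outside, 170 mm tall, walls 4 mm, foot 6 mm thick (inside 32 x 32 mm, 164 mm deep), about 0.14 kg. It starts standing loose on the bench. Origin: centre of the underside of its foot; z runs along the tube from foot to mouth; x and y are square to its faces. The bar inside slides freely once the mouth points some 25 degrees or more below level (smooth walls, friction 0.28 to 0.42).
- tube_mid (a point): Middle of the tube: on its axis, 85 mm from the foot; 20 mm above the bench when the tube lies on it.
- tube_mouth (a point): Centre of the tube's open end, 170 mm from the foot.
- bar: Plain aluminium bar, 22 x 22 mm square, 75 mm long, 0.07 to 0.14 kg, standing loose in the tube with 5 mm of play on each side. Origin: centre of one end face; z runs along its length.
- bar_center (a point): Centre of the bar (37.5 mm from each end); 11 mm above what it lies on.
- tray: Fixed shallow white tray, 250 mm (its x) by 190 mm (its y), floor 4 mm thick, rim 14 mm above the bench and 4 mm thick. Origin: centre of its underside, on the bench. Tray and balance stand one on each side of the tube; which is left and which right varies.
- tray_floor (a point): Centre of the tray's floor (upper face, 4 mm above the bench).
- balance: Fixed white electronic balance, 200 mm (its x) by 165 mm (its y), 46 mm tall without the pan, display on its -x face. Origin: centre of its underside.
- pan (a point): Centre of the upper face of the balance's rigid steel pan, 140 x 140 mm, 58 mm above the bench; it lies 22 mm to the balance's +x from its origin.
- weight_box: Bystander: cream box of small weights with its lid open, 85 mm (x) by 110 mm (y), 83 mm tall. Origin: centre of the underside of its base.
- jar: Bystander: white plastic jar, 56 mm across, 95 mm tall. Origin: centre of its underside.
- duster: Bystander: wooden board duster, 30 x 120 mm (along y), 34 mm tall. Origin: centre of its underside.
There are look-alikes about, which are no part of the job. What is shaped like the tube but purple, red or turquoise is not meant.

How it is judged:
By the outcome, as a careful person would: the job done as asked, in the order asked, and still so for the second after the job is handed in, with the robot touching nothing.
It also fails if it takes over 67 s, if anything falls off the work surface, if the arm or the gripper's body presses on something with over 40 N, if the wrist force passes 120 N, or if a joint passes its speed limit or range.

## Working session

There is one attempt and no reset: what is moved stays moved. The work goes in short steps, Python scripts to look and compute and a tool call to move; the robot and the scene stay as the last step left them, time stands still between calls to the robot, and variables do not carry over. Pictures are saved under pics/ and viewed, at most 10 in all, crops included, and the job is handed in when it is done.

Besides the shell and the picture viewer there is one more tool, called after "Request:" by a JSON object that holds its "api" and its "payload", one argument or row to a line. drive_tool: Moves the arm, as the interface text tells. Its arguments: {"type":"object","properties":{"deltas":{"type":"array"}},"required":["deltas"]}

```bash
mkdir -p pics
python3 - <<'E'
from bench import monitor, imaging, order, r
import cv2,numpy as np
o=monitor.get_obs(); print(o['t'],o['tool_pos'],o['orientation'],o['width'],r.grip_depth)
np.set_printoptions(suppress=True,precision=4)
for n in ['scene','top']:
    d=imaging.read_camera(n); cv2.imwrite(f'pics/{n}0.png',d['frame'][:,:,::-1])
    print(n,[d[k] for k in ('fx','fy','cx','cy','rvec','tvec')])
d=imaging.read_camera('wrist');print(d['T_tool_cam'],d['fx'])
E
```

```text
0.0 [ 0.27487105 -0.6158621   0.22149743] [-3.07080408e+00 -6.54253583e-01  7.68854945e-04] 0.08671745915218304 0.0187
scene [578.6792533464545, 578.6792533464545, 319.7454065065222, 236.83152880415682, array([ 2.0921,  1.0581, -0.5068]), array([-0.3321, -0.1685,  1.6846])]
top [504.46279540675846, 504.46279540675846, 319.5971300825054, 239.57415186528195, array([ 2.0936, -2.1538,  0.2194]), array([0.0289, 0.5888, 0.9383])]
[[-0.0004 -0.9566 -0.2914  0.0806]
 [ 1.     -0.0004 -0.      0.0002]
 [-0.0001 -0.2914  0.9566 -0.1621]
 [ 0.      0.      0.      1.    ]] 334.6517034780849
```

View pics/scene0.png

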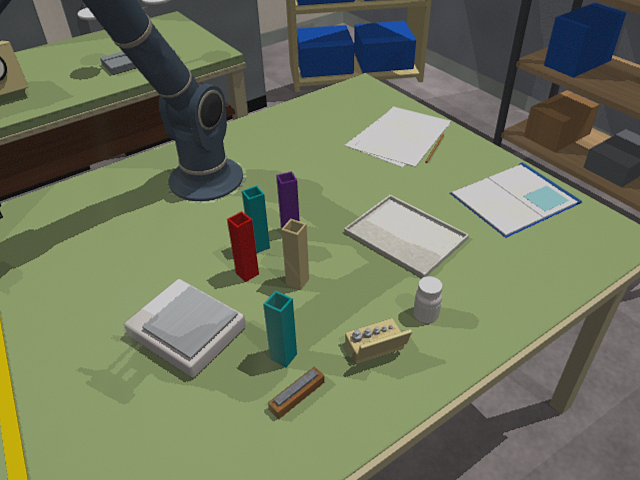

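View pics/top0.png

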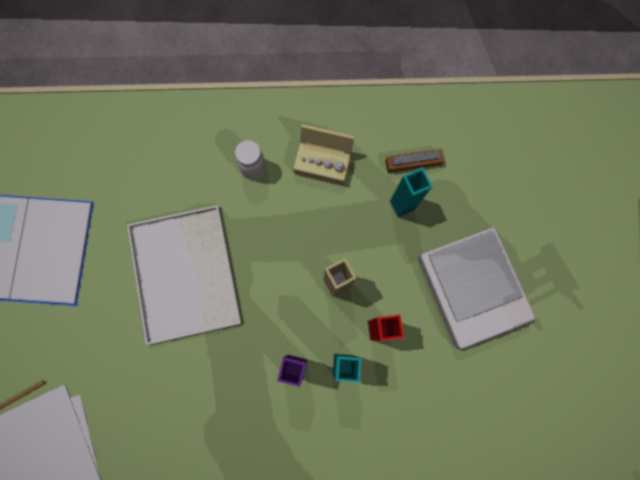

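The upright tube-shaped things, in the top picture, are cream (341,275), red (388,327), turquoise (348,368) and (417,183), and purple (293,370). Only the cream one fits the description, and in the scene picture it is at (295,255). The tray is to the left at (184,275), the balance to the right at (477,288). I'll confirm the cream tube in one enlarged crop.

```bash
cat > h.py <<'E'
import cv2,numpy as np
from scipy.spatial.transform import Rotation as R
from bench import monitor, imaging, order, r
np.set_printoptions(suppress=True,precision=4)
def ray(d,uv,z,obs=None):
    "world points of pixels uv at height z"
    if 'rvec' in d:
        Rc=R.from_rotvec(d['rvec']).as_matrix().T; c=-Rc@d['tvec']
    else:
        T=np.eye(4);T[:3,:3]=R.from_rotvec(obs['orientation']).as_matrix();T[:3,3]=obs['tool_pos'];T=T@d['T_tool_cam'];Rc=T[:3,:3];c=T[:3,3]
    uv=np.atleast_2d(uv).astype(float); z=np.broadcast_to(z,len(uv))
    v=np.c_[(uv[:,0]-d['cx'])/d['fx'],(uv[:,1]-d['cy'])/d['fy'],np.ones(len(uv))]@Rc.T
    return c+v*((z-c[2])/v[:,2])[:,None]
def proj(d,P,obs=None):
    if 'rvec' in d: rv,tv=d['rvec'],d['tvec']
    else:
        T=np.eye(4);T[:3,:3]=R.from_rotvec(obs['orientation']).as_matrix();T[:3,3]=obs['tool_pos'];T=np.linalg.inv(T@d['T_tool_cam']);rv=R.from_matrix(T[:3,:3]).as_rotvec();tv=T[:3,3]
    K=np.array([[d['fx'],0,d['cx']],[0,d['fy'],d['cy']],[0,0,1]])
    return cv2.projectPoints(np.array(P,float).reshape(-1,3),rv,tv,K,None)[0][:,0]
E
python3 - <<'E'
from h import *
d=imaging.read_camera('top'); f=d['frame'][:,:,::-1]
c=cv2.resize(f[225:345,270:430],None,fx=5,fy=5,interpolation=cv2.INTER_CUBIC)
cv2.imwrite('pics/crop1.png',c)
print('tray rim',ray(d,[(129,222),(218,207),(240,324),(149,343)],.014))
print('pan',ray(d,[(430,260),(491,231),(522,288),(462,320)],.058))
print('bal',ray(d,[(420,261),(495,230),(533,322)],.046))
print('red/teal/purple/teal2 mouth',ray(d,[(389,327),(348,368),(293,370),(417,182)],.17))
print('tube mouth',ray(d,[(341,275)],.17))
print('wb',ray(d,[(323,163)],.04),'jar',ray(d,[(250,153)],.095),'dust',ray(d,[(415,159)],.034))
E
```

```text
tray rim [[0.6459 0.4048 0.014 ]
 [0.673  0.2213 0.014 ]
 [0.4309 0.1752 0.014 ]
 [0.399  0.3547 0.014 ]]
pan [[ 0.5425 -0.203   0.058 ]
 [ 0.5973 -0.3284  0.058 ]
 [ 0.4826 -0.378   0.058 ]
 [ 0.4247 -0.2561  0.058 ]]
bal [[ 0.5429 -0.1858  0.046 ]
 [ 0.6016 -0.3411  0.046 ]
 [ 0.4172 -0.3973  0.046 ]]
red/teal/purple/teal2 mouth [[ 0.4134 -0.0991  0.17  ]
 [ 0.3482 -0.0271  0.17  ]
 [ 0.3477  0.0644  0.17  ]
 [ 0.6674 -0.1636  0.17  ]]
tube mouth [[ 0.504  -0.0213  0.17  ]]
wb [[0.7543 0.0002 0.04  ]] jar [[0.7589 0.1442 0.095 ]] dust [[ 0.7602 -0.1925  0.034 ]]
```

View pics/crop1.png

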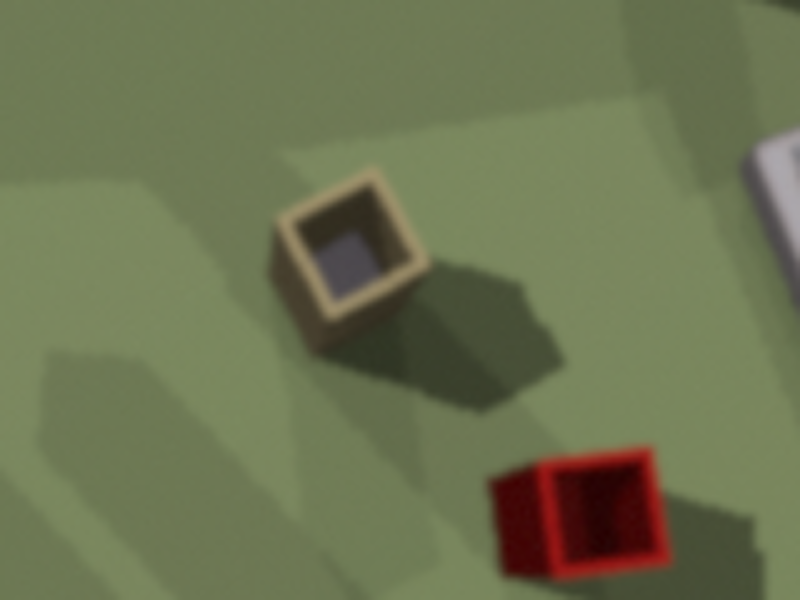

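The crop shows the cream tube with the grey bar inside. Its mouth corners in the crop are about (277,219), (375,170), (429,264) and (331,318). The tool can't tilt, so I'll let the tube pivot between the pads.

Run:
```python
from h import *
d=imaging.read_camera('top');o=monitor.get_obs()
q=np.array([(277,219),(375,170),(429,264),(331,318)])/5+[270,225]-0.4
P=ray(d,q,.17)[:,:2];print(P,P.mean(0))
for a,b in((0,1),(3,2),(0,3),(1,2)):
    v=P[b]-P[a];print(np.linalg.norm(v),np.degrees(np.arctan2(v[1],v[0])))
# foot corner check: crop(318,352)
print(ray(d,np.array([(318,352)])/5+[270,225]-.4,0))
M=R.from_rotvec(o['orientation']).as_matrix();print(M)
yaw=np.degrees(np.arctan2(M[1,1],M[0,1]));print('tool y yaw',yaw)
print('delta world',np.r_[P.mean(0),.12]-o['tool_pos'],'in tool',M.T@(np.r_[P.mean(0),.12]-o['tool_pos']))
```

```text
[[ 0.5162  0.0059]
 [ 0.5324 -0.0286]
 [ 0.4991 -0.0459]
 [ 0.4815 -0.0115]] [ 0.5073 -0.02  ]
0.03812023528609567 -64.89949440749035
0.038664550061170665 -62.86339259037895
0.03885277353437229 -153.3258255515641
0.03749799231092128 -152.47405392984905
[[ 0.4844 -0.013   0.    ]]
[[ 0.9132  0.4075 -0.0004]
 [ 0.4075 -0.9132  0.0007]
 [-0.     -0.0008 -1.    ]]
tool y yaw -65.95101489581216
delta world [ 0.2323  0.5962 -0.1021] in tool [ 0.4551 -0.4497  0.1024]
```

Request:
{"api": "drive_tool", "payload": {
  "deltas": [
    [[0.0414, -0.0409, 0, -2.5, 0.087], [0.0414, -0.0409, 0, 0, 0.087], [0.0414, -0.0409, 0, 0, 0.087], [0.0414, -0.0409, 0, 0, 0.087], [0.0414, -0.0409, 0, 0, 0.087], [0.0414, -0.0409, 0, 0, 0.087], [0.0414, -0.0409, 0, 0, 0.087], [0.0414, -0.0409, 0, 0, 0.087], [0.0414, -0.0409, 0, 0, 0.087], [0.0414, -0.0409, 0, 0, 0.087], [0.0414, -0.0409, 0, 0, 0.087], [0, 0, 0, 0, 0.087]]
  ]
}}

```text
t: 1.75
tool_pos: [0.4847, -0.006, 0.223]
orientation: [-3.053, -0.735, -0.003]
ft_force: [0.1, -1.1, -0.1]
width: 0.0869
gripper_force: 0.0
```

```bash
cat >> h.py <<'E'
def goto(x,y,z=None,yaw=None):
    "tool-frame shift to a world TCP target, and turn (deg) for tool-y yaw"
    o=monitor.get_obs();M=R.from_rotvec(o['orientation']).as_matrix();w=np.degrees(np.arctan2(M[1,1],M[0,1]))
    z=o['tool_pos'][2] if z is None else z
    print('t',o['t'],'pos',o['tool_pos'],'yaw',w,'F',o['ft_force'],'w',o['width'])
    print('shift',M.T@(np.array([x,y,z])-o['tool_pos']),'turn',None if yaw is None else w-yaw)
E
python3 - <<'E'
from h import *
goto(.5073,-.02,.116,-63.5)
o=monitor.get_obs();d=imaging.read_camera('wrist');cv2.imwrite('pics/w1.png',d['frame'][:,:,::-1])
print(proj(d,[[.5073,-.02,.17]],o))
E
```

```text
t 1.75 pos [ 0.4847 -0.006   0.223 ] yaw -62.91299207462919 F [ 0.0855 -1.086  -0.1031] w 0.08687203219177268
shift [0.0135 0.0229 0.107 ] turn 0.5870079253708127
[[357.7849 240.4778]]
```

View pics/w1.png

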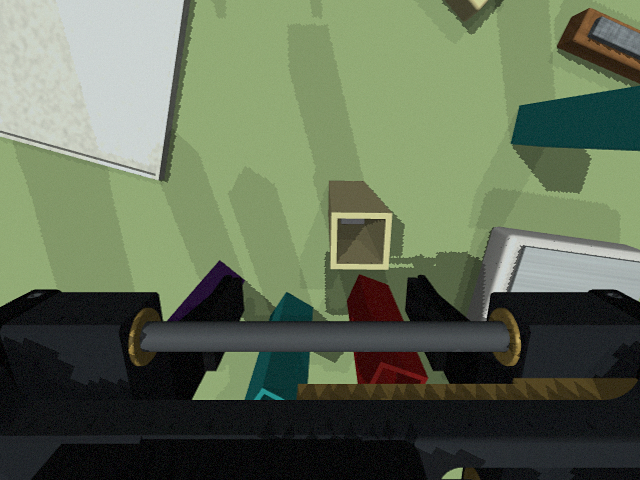

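The wrist picture shows the cream mouth centred at (361,240) and square to the tool. I predicted (358,240), so they agree. I'll go down and grip.

Request:
{"api": "drive_tool", "payload": {
  "deltas": [
    [[0.0135, 0.024, 0, 0.6, 0.087], [0, 0, 0, 0, 0.087], [0, 0, 0.045, 0, 0.087], [0, 0, 0.045, 0, 0.087], [0, 0, 0.017, 0, 0.087], [0, 0, 0, 0, 0.05], [0, 0, 0, 0, 0.03], [0, 0, 0, 0, 0.03], [0, 0, 0, 0, 0.03], [0, 0, 0, 0, 0.03]]
  ]
}}

```text
t: 3.05
tool_pos: [0.5068, -0.0266, 0.116]
orientation: [3.061, 0.705, 0.001]
ft_force: [0.3, 0.5, 0.2]
width: 0.045
gripper_force: 0.2
```

Run:
```python
from h import *
goto(.54,-.05,.116,0)
```

```text
t 3.05 pos [ 0.5068 -0.0266  0.116 ] yaw -64.04651295376476 F [0.2747 0.4727 0.2425] w 0.0449896801714708
shift [0.0196 0.0356 0.    ] turn -64.04651295376476
```

Request:
{"api": "drive_tool", "payload": {
  "deltas": [
    [[0, 0, 0, 0, 0.03], [0, 0, 0, 0, 0.03], [0, 0, -0.01, 0, 0.03], [0, 0, 0, -10.6, 0.03], [0, 0, 0, -10.6, 0.03], [0, 0, 0, -10.6, 0.03], [0, 0, 0, -10.6, 0.03], [0, 0, 0, -10.6, 0.03], [0, 0, 0, -10.6, 0.03], [-0.023, 0.033, 0, -0.4, 0.03], [0, 0, 0, 0, 0.03]]
  ]
}}

```text
t: 4.42
tool_pos: [0.5415, -0.0526, 0.1257]
orientation: [2.226, 2.215, 0.001]
ft_force: [0.2, 0.1, -3.2]
width: 0.0399
gripper_force: 30.0
```

Run:
```python
from h import *
goto(.54,-.05,.116,0)
d=imaging.read_camera('scene');f=d['frame'][:,:,::-1]
cv2.imwrite('pics/s2.png',cv2.resize(f[120:360,160:480],None,fx=2.5,fy=2.5))
```

```text
t 4.425 pos [ 0.5415 -0.0526  0.1257] yaw -0.2886466324384187 F [ 0.2325  0.0931 -3.2198] w 0.0398719494492884
shift [ 0.0026 -0.0015  0.0097] turn -0.2886466324384187
```

View pics/s2.png

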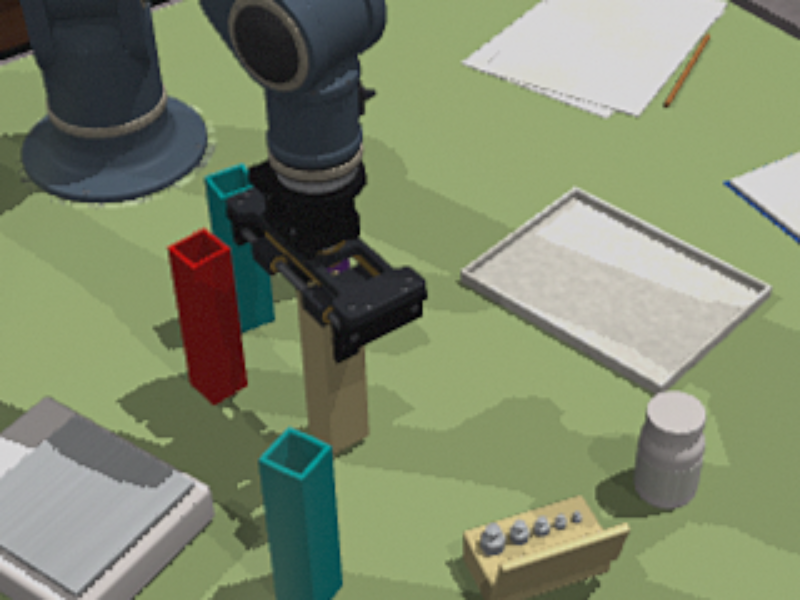

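The tube is held upright, clear of its neighbours. I'll lower it until it touches and work out the pivot arc.

Request:
{"api": "drive_tool", "payload": {
  "deltas": [
    [[0, 0, 0.006, -0.3, 0.03], [0, 0, 0.005, 0, 0.03], [0, 0, 0, 0, 0.03]]
  ]
}}

```text
t: 4.85
tool_pos: [0.5388, -0.0495, 0.1155]
orientation: [2.215, 2.227, -0.003]
ft_force: [-3.1, -1.0, 7.7]
width: 0.0401
gripper_force: 30.0
```

Run:
```python
from h import *
goto(.54,-.05)
h=.1345;Rr=np.hypot(.02,h);a0=np.arctan2(.02,h)
p=np.radians(np.arange(0,91,5))-a0
P=Rr*np.c_[np.sin(p),np.cos(p)]
D=np.diff(P,axis=0)*[1,-1];print(D.round(4).tolist())
```

```text
t 4.85 pos [ 0.5388 -0.0495  0.1155] yaw 0.3090381965659617 F [-3.1031 -1.006   7.6589] w 0.040063522093969024
shift [-0.0005  0.0012 -0.    ] turn None
[[0.0118, -0.0012], [0.0119, -0.0002], [0.0118, 0.0008], [0.0117, 0.0019], [0.0115, 0.0029], [0.0112, 0.0039], [0.0108, 0.0048], [0.0104, 0.0058], [0.0098, 0.0066], [0.0092, 0.0075], [0.0085, 0.0082], [0.0078, 0.009], [0.007, 0.0096], [0.0061, 0.0102], [0.0052, 0.0107], [0.0042, 0.0111], [0.0033, 0.0114], [0.0023, 0.0116]]
```

Request:
{"api": "drive_tool", "payload": {
  "deltas": [
    [[0.0118, 0, -0.0012, 0, 0.03], [0.0119, 0, -0.0002, 0, 0.03], [0.0118, 0, 0.0008, 0, 0.03], [0.0117, 0, 0.0019, 0, 0.03], [0.0115, 0, 0.0029, 0, 0.03], [0.0112, 0, 0.0039, 0, 0.03], [0.0108, 0, 0.0048, 0, 0.03]]
  ]
}}

```text
t: 5.72
tool_pos: [0.5395, 0.0333, 0.1045]
orientation: [2.215, 2.226, 0.001]
ft_force: [-5.5, 1.0, 19.6]
width: 0.0396
gripper_force: 30.0
```

Run:
```python
from h import *
goto(.54,-.05)
d=imaging.read_camera('scene');f=d['frame'][:,:,::-1]
cv2.imwrite('pics/s3.png',cv2.resize(f[120:360,160:480],None,fx=2.5,fy=2.5))
```

```text
t 5.725 pos [0.5395 0.0333 0.1045] yaw 0.29547150628231816 F [-5.4807  1.0082 19.613 ] w 0.039639872614877156
shift [-0.0833  0.0001  0.    ] turn None
```

View pics/s3.png

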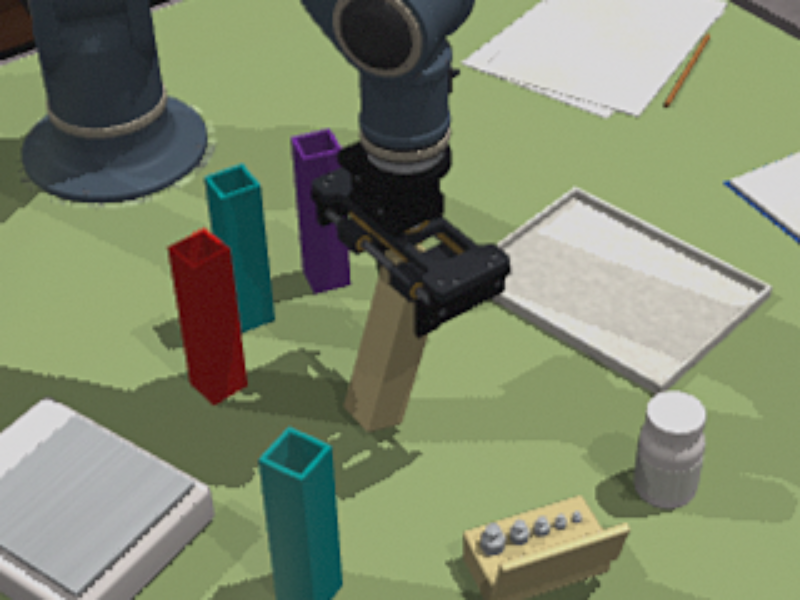

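The tube is tilting, but its foot has slid a little. Foot corners in the crop are about (349,405), (375,431) and (402,425). I'll measure the real tilt.

Run:
```python
from h import *
d=imaging.read_camera('scene')
q=np.array([(349,405),(375,431),(402,425),(335,452)])/2.5+[160,120]
print(ray(d,q,0)); print(ray(d,q,.01))
g=np.array([.5395,.0333,.1232])
# predicted foot corners for tilt phi with grip at s along axis
for phi in (10,15,20,25,30,35):
  for s in (.125,.135):
    a=np.radians(phi);ax=np.array([0,np.sin(a),np.cos(a)]);n=np.array([0,np.cos(a),-np.sin(a)]);f=g-s*ax
    C=[f+sx*np.array([.02,0,0])+sy*n*.02 for sx,sy in((1,-1),(1,1),(-1,-1),(-1,1))]
    print(phi,s,((proj(d,C)-[160,120])*2.5).round(0).tolist(),[round(c[2],3) for c in C][:2])
```

```text
[[ 0.5104 -0.017   0.    ]
 [ 0.5526 -0.0166 -0.    ]
 [ 0.5614  0.0078  0.    ]
 [ 0.5521 -0.0608  0.    ]]
[[ 0.5188 -0.0221  0.01  ]
 [ 0.5605 -0.0218  0.01  ]
 [ 0.5692  0.0024  0.01  ]
 [ 0.56   -0.0655  0.01  ]]
10 0.125 [[387.0, 429.0], [421.0, 415.0], [362.0, 404.0], [396.0, 391.0]] [np.float64(0.004), np.float64(-0.003)]
10 0.135 [[386.0, 437.0], [420.0, 423.0], [361.0, 412.0], [395.0, 399.0]] [np.float64(-0.006), np.float64(-0.013)]
15 0.125 [[377.0, 431.0], [412.0, 420.0], [353.0, 405.0], [387.0, 396.0]] [np.float64(0.008), np.float64(-0.003)]
15 0.135 [[376.0, 439.0], [410.0, 428.0], [351.0, 414.0], [385.0, 404.0]] [np.float64(-0.002), np.float64(-0.012)]
20 0.125 [[368.0, 432.0], [402.0, 424.0], [344.0, 406.0], [377.0, 399.0]] [np.float64(0.013), np.float64(-0.001)]
20 0.135 [[366.0, 440.0], [399.0, 432.0], [341.0, 415.0], [375.0, 408.0]] [np.float64(0.003), np.float64(-0.01)]
25 0.125 [[360.0, 432.0], [393.0, 427.0], [335.0, 406.0], [368.0, 402.0]] [np.float64(0.018), np.float64(0.001)]
25 0.135 [[356.0, 441.0], [389.0, 436.0], [332.0, 415.0], [365.0, 411.0]] [np.float64(0.009), np.float64(-0.008)]
30 0.125 [[351.0, 431.0], [383.0, 429.0], [327.0, 406.0], [359.0, 405.0]] [np.float64(0.025), np.float64(0.005)]
30 0.135 [[347.0, 440.0], [379.0, 438.0], [323.0, 414.0], [355.0, 413.0]] [np.float64(0.016), np.float64(-0.004)]
35 0.125 [[343.0, 429.0], [374.0, 431.0], [319.0, 404.0], [350.0, 406.0]] [np.float64(0.032), np.float64(0.009)]
35 0.135 [[338.0, 439.0], [369.0, 440.0], [314.0, 413.0], [345.0, 415.0]] [np.float64(0.024), np.float64(0.001)]
```

Run:
```python
from h import *
h=.126;Rr=np.hypot(.02,h);a0=np.arctan2(.02,h)
p=np.radians(np.r_[17,np.arange(22,88,5),90])-a0
P=Rr*np.c_[np.sin(p),np.cos(p)]
D=np.diff(P,axis=0)*[1,-1];print(D.round(4).tolist())
```

```text
[[0.0109, 0.002], [0.0107, 0.003], [0.0104, 0.0039], [0.01, 0.0048], [0.0096, 0.0056], [0.0091, 0.0065], [0.0085, 0.0072], [0.0078, 0.0079], [0.0071, 0.0086], [0.0063, 0.0092], [0.0055, 0.0097], [0.0046, 0.0101], [0.0037, 0.0105], [0.0028, 0.0108], [0.0012, 0.0066]]
```

Request:
{"api": "drive_tool", "payload": {
  "deltas": [
    [[0.0109, 0, 0.002, 0, 0.03], [0.0107, 0, 0.003, 0, 0.03], [0.0104, 0, 0.0039, 0, 0.03], [0, 0, 0, 0, 0.03]]
  ]
}}

```text
t: 6.32
tool_pos: [0.5391, 0.0648, 0.0933]
orientation: [-2.214, -2.228, -0.002]
ft_force: [-0.8, 1.7, 3.4]
width: 0.0397
gripper_force: 30.0
```

```bash
cat >> h.py <<'E'
def tilt(lo=0,hi=100,save=None,crop=(120,160),sgn=1,svals=np.arange(.10,.14,.004)):
    "fit tube tilt in the scene view (closing axis along x) by matching its foot-half silhouette in hue"
    o=monitor.get_obs();d=imaging.read_camera('scene');f=d['frame'][:,:,::-1]
    if save: cv2.imwrite(save,cv2.resize(f[crop[0]:crop[0]+240,crop[1]:crop[1]+320],None,fx=2.5,fy=2.5))
    hsv=cv2.cvtColor(f,cv2.COLOR_BGR2HSV);m=((hsv[...,0]>=12)&(hsv[...,0]<=24)&(hsv[...,1]>40)).astype(np.uint8)
    g=o['tool_pos']+[0,0,-.0187]*np.array([1,1,-1]);best=[]
    g=o['tool_pos']+np.array([0,0,.0187])
    for phi in np.arange(lo,hi,2.5):
      for s in svals:
        a=np.radians(phi);ax=np.array([0,np.sin(a),np.cos(a)]);n=np.array([0,np.cos(a),-np.sin(a)])
        def hull(l0,l1,e=0):
            C=[g+l*ax+sx*np.array([.02+e,0,0])+sy*n*(.02+e) for l in(l0-e,l1) for sx in(1,-1) for sy in(1,-1)]
            k=np.zeros(m.shape,np.uint8);cv2.fillConvexPoly(k,cv2.convexHull(proj(d,C).astype(np.float32)).round().astype(int),1);return k
        i=hull(-s,-.045);e=hull(-s,-.045,.008)-i;e[e>1]=0
        best.append(((m[i>0]).mean()-(m[e==1]).mean(),phi,round(s,3)))
    best.sort(reverse=True);print('tilt',best[:4])
E
python3 - <<'E'
from h import *
goto(.54,-.05)
tilt(save='pics/s4.png')
E
```

```text
t 6.325 pos [0.5391 0.0648 0.0933] yaw 0.37151455924961785 F [-0.8052  1.7002  3.3902] w 0.03968995044444722
shift [-0.1148  0.0002 -0.0001] turn None
tilt [(np.float64(0.8410331940645446), np.float64(40.0), np.float64(0.124)), (np.float64(0.8367578500776991), np.float64(37.5), np.float64(0.124)), (np.float64(0.8213084513084513), np.float64(40.0), np.float64(0.12)), (np.float64(0.8057861484325016), np.float64(35.0), np.float64(0.124))]
```

View pics/s4.png

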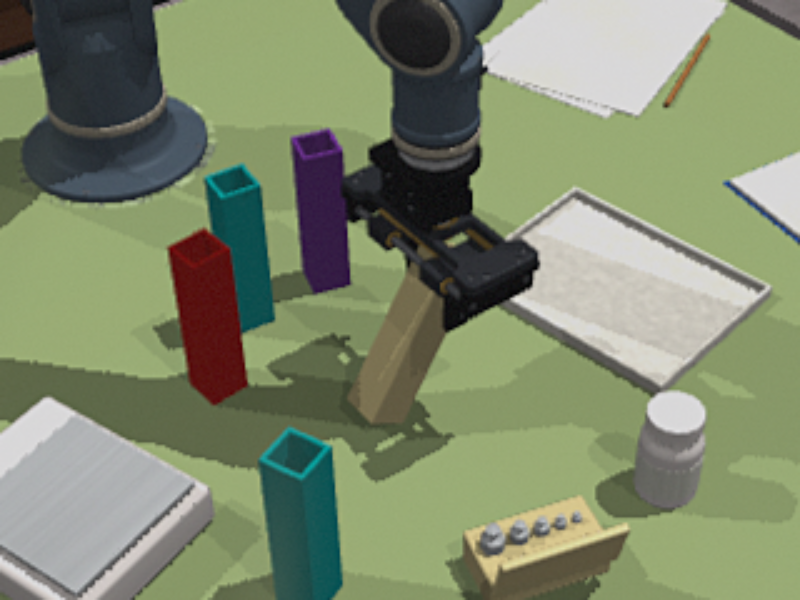

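The tilt is about 38° with the foot now pinned. I'll continue down the arc from here.

Run:
```python
from h import *
h=.124;Rr=np.hypot(.02,h);a0=np.arctan2(.02,h)
p=np.radians(np.r_[38:89:5])-a0
P=Rr*np.c_[np.sin(p),np.cos(p)]
D=np.diff(P,axis=0)*[1,-1];print(D.round(4).tolist(),P[-1])
```

```text
[[0.0094, 0.0057], [0.0088, 0.0065], [0.0082, 0.0072], [0.0076, 0.0079], [0.0068, 0.0086], [0.0061, 0.0091], [0.0053, 0.0096], [0.0044, 0.01], [0.0035, 0.0104], [0.0026, 0.0106]] [0.1232 0.0243]
```

Request:
{"api": "drive_tool", "payload": {
  "deltas": [
    [[0.0094, 0, 0.0057, 0, 0.03], [0.0088, 0, 0.0065, 0, 0.03], [0.0082, 0, 0.0072, 0, 0.03], [0.0076, 0, 0.0079, 0, 0.03], [0.0068, 0, 0.0086, 0, 0.03], [0.0061, 0, 0.0091, 0, 0.03], [0.0053, 0, 0.0096, 0, 0.03], [0.0044, 0, 0.01, 0, 0.03], [0.0035, 0, 0.0104, 0, 0.03], [0.0026, 0, 0.0085, 0, 0.03], [0, 0, 0, 0, 0.03]]
  ]
}}

```text
t: 7.75
tool_pos: [0.5378, 0.1249, 0.008]
orientation: [-2.216, -2.226, 0.003]
ft_force: [0.6, 0.8, -2.5]
width: 0.0397
gripper_force: 30.0
```

Run:
```python
from h import *
goto(.54,-.05)
tilt(60,100)
```

```text
t 7.75 pos [0.5378 0.1249 0.008 ] yaw 0.24779155391223748 F [ 0.6218  0.7646 -2.4677] w 0.03967427324727252
shift [-0.1749  0.0014  0.0002] turn None
tilt [(np.float64(0.7682350274862833), np.float64(90.0), np.float64(0.132)), (np.float64(0.7652150537634409), np.float64(92.5), np.float64(0.132)), (np.float64(0.748706624372699), np.float64(92.5), np.float64(0.128)), (np.float64(0.7445430507738593), np.float64(90.0), np.float64(0.128))]
```

Request:
{"api": "drive_tool", "payload": {
  "deltas": [
    [[0, 0, 0.004, 0, 0.03], [0, 0, 0.0015, 0, 0.03], [0, 0, 0, 0, 0.03], [0, 0, 0, 0, 0.06], [0, 0, 0, 0, 0.087], [0, 0, 0, 0, 0.087], [0, 0, -0.04, 0, 0.087], [0, 0, -0.06, 0, 0.087], [-0.06, 0, -0.04, 0, 0.087], [-0.06, 0, 0, 0, 0.087], [0, 0, 0, 0, 0.087]]
  ]
}}

```text
t: 9.18
tool_pos: [0.5392, 0.0067, 0.1383]
orientation: [2.226, 2.213, -0.004]
ft_force: [0.4, -0.5, -0.1]
width: 0.0869
gripper_force: 0.0
```

Run:
```python
from h import *
goto(.54,.06)
o=monitor.get_obs();d=imaging.read_camera('wrist');cv2.imwrite('pics/w2.png',d['frame'][:,:,::-1])
print(proj(d,[[.54,0,.04],[.54,.17,.04]],o))
d=imaging.read_camera('top');cv2.imwrite('pics/t2.png',d['frame'][:,:,::-1])
```

```text
t 9.175 pos [0.5392 0.0067 0.1383] yaw -0.33686092661838607 F [ 0.3515 -0.5026 -0.0787] w 0.08685948978675682
shift [ 0.0533  0.0005 -0.0002] turn None
[[324.8345 246.7944]
 [323.3715   6.2222]]
```

View pics/w2.png

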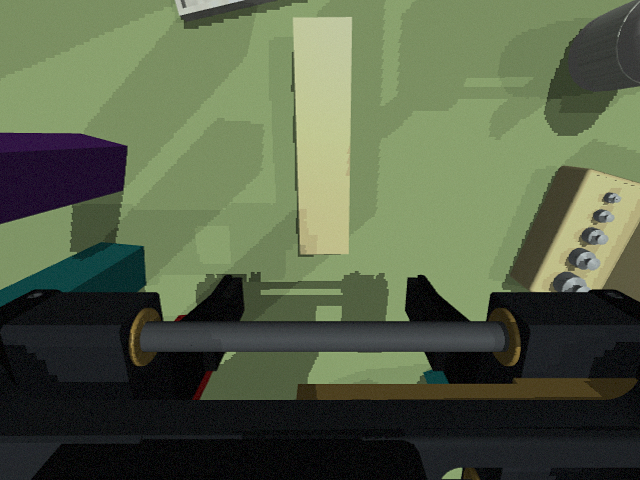

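The tube lies flat. Its foot edge is at (324,254) and its mouth edge at (322,17), so the foot is at y≈-0.005 and x≈0.54. The pads held its full weight level without drooping. So I'll grip near the foot, carry it level and tip it by pushing its lower mouth edge against the tray's far inner rim.

Request:
{"api": "drive_tool", "payload": {
  "deltas": [
    [[0.023, 0.001, 0, -0.3, 0.087], [0, 0, 0.05, 0, 0.087], [0, 0, 0.05, 0, 0.087], [0, 0, 0.0145, 0, 0.06], [0, 0, 0, 0, 0.03], [0, 0, 0, 0, 0.03], [0, 0, 0, 0, 0.03], [0, 0, 0, 0, 0.03], [0, 0, 0, 0, 0.03], [0, 0, 0, 0, 0.03], [0, 0, 0, 0, 0.03]]
  ]
}}

```text
t: 10.65
tool_pos: [0.5403, 0.0362, 0.0246]
orientation: [2.21, 2.231, -0.0]
ft_force: [-2.4, -0.1, 6.5]
width: 0.0399
gripper_force: 30.0
```

Request:
{"api": "drive_tool", "payload": {
  "deltas": [
    [[0, 0, -0.015, 0, 0.03], [0, 0, -0.02, 0, 0.03], [0, 0, 0, 0, 0.03]]
  ]
}}

```text
t: 11.02
tool_pos: [0.5416, 0.0368, 0.0611]
orientation: [2.209, 2.23, 0.005]
ft_force: [-0.0, 0.4, -2.9]
width: 0.0395
gripper_force: 30.0
```

Run:
```python
from h import *
goto(.5455,.246,.054,11.2)
d=imaging.read_camera('scene');f=d['frame'][:,:,::-1]
cv2.imwrite('pics/s5.png',cv2.resize(f[120:360,200:520],None,fx=2.5,fy=2.5))
a,b=.135,.032
T=np.radians(np.arange(0,61,5));P=np.c_[-a*np.cos(T)+b*np.sin(T),a*np.sin(T)+b*np.cos(T)]
print((np.diff(P,axis=0)*[1,-1]).round(4).tolist())
```

```text
t 11.025 pos [0.5416 0.0368 0.0611] yaw 0.5392322157620394 F [-0.0414  0.3858 -2.8727] w 0.03946267525070393
shift [0.2092 0.0058 0.0072] turn -10.66076778423796
[[0.0033, -0.0116], [0.0043, -0.0113], [0.0053, -0.0109], [0.0062, -0.0104], [0.0071, -0.0098], [0.0079, -0.0092], [0.0087, -0.0084], [0.0094, -0.0076], [0.01, -0.0068], [0.0106, -0.0059], [0.011, -0.005], [0.0114, -0.004]]
```

View pics/s5.png

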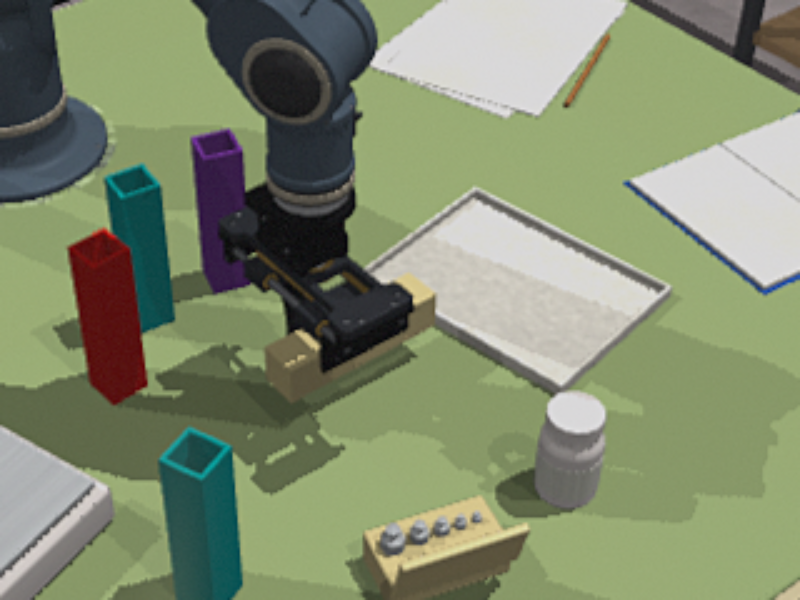

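The tube is held level near its foot. I'll carry it over the tray, square to the tray, and lower it to about 8 mm above the bench with its mouth some 15 mm short of the far rim.

Request:
{"api": "drive_tool", "payload": {
  "deltas": [
    [[0, 0, 0, -10.6, 0.03], [0.049, 0.0111, 0, 0, 0.03], [0.049, 0.0111, 0, 0, 0.03], [0.049, 0.0111, 0, 0, 0.03], [0.049, 0.0111, 0, 0, 0.03], [0, 0, 0, 0, 0.03], [0, 0, 0.015, 0, 0.03], [0, 0, 0.0135, 0, 0.03], [0, 0, 0, 0, 0.03]]
  ]
}}

```text
t: 12.2
tool_pos: [0.5459, 0.236, 0.0303]
orientation: [1.997, 2.424, -0.001]
ft_force: [-2.5, -0.2, 6.4]
width: 0.0402
gripper_force: 30.0
```

Run:
```python
from h import *
goto(.5444,.252,.031,11.2)
d=imaging.read_camera('scene');f=d['frame'][:,:,::-1]
cv2.imwrite('pics/s6.png',cv2.resize(f[160:310,300:500],None,fx=4,fy=4))
```

```text
t 12.2 pos [0.5459 0.236  0.0303] yaw 11.033656303882756 F [-2.451  -0.2037  6.3777] w 0.040155319856484316
shift [ 0.016   0.0016 -0.0007] turn -0.1663436961172433
```

View pics/s6.png

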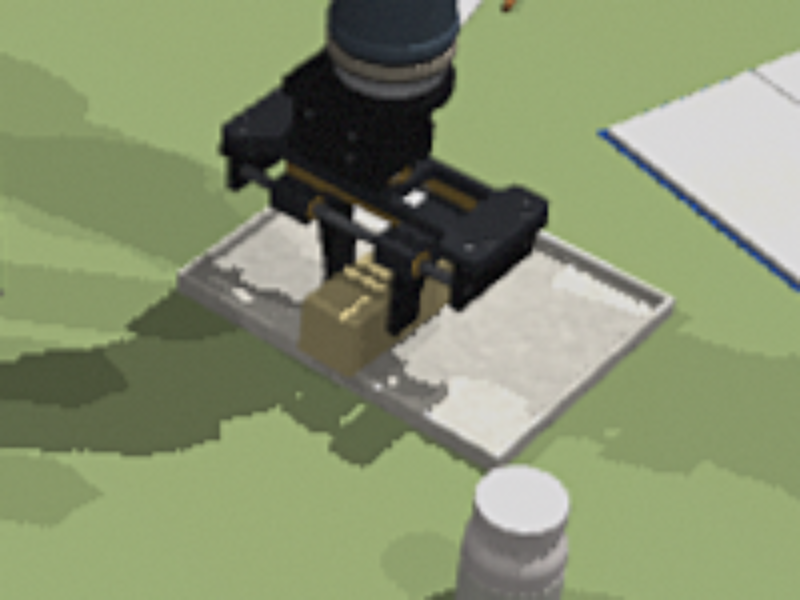

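The foot is just touching the near rim. I'll press the mouth into the far rim and begin the arc.

Request:
{"api": "drive_tool", "payload": {
  "deltas": [
    [[0.008, 0.001, 0, 0, 0.03], [0.008, 0, 0, 0, 0.03], [0.003, 0, 0, 0, 0.03], [0, 0, 0, 0, 0.03]]
  ]
}}

```text
t: 12.75
tool_pos: [0.5426, 0.2562, 0.0299]
orientation: [-1.995, -2.426, 0.001]
ft_force: [-0.4, 0.1, -1.7]
width: 0.0397
gripper_force: 30.0
```

Request:
{"api": "drive_tool", "payload": {
  "deltas": [
    [[0.0033, 0, -0.009, 0, 0.03], [0.0043, 0, -0.0108, 0, 0.03], [0.0052, 0, -0.0104, 0, 0.03], [0.0061, 0, -0.0099, 0, 0.03], [0, 0, 0, 0, 0.03]]
  ]
}}

```text
t: 13.38
tool_pos: [0.5396, 0.2751, 0.072]
orientation: [1.993, 2.426, 0.001]
ft_force: [0.3, -4.4, 1.5]
width: 0.04
gripper_force: 30.0
```

Run:
```python
from h import *
goto(.5444,.252,.031,11.2)
d=imaging.read_camera('scene');f=d['frame'][:,:,::-1]
cv2.imwrite('pics/s7.png',cv2.resize(f[160:310,300:500],None,fx=4,fy=4))
```

```text
t 13.375 pos [0.5396 0.2751 0.072 ] yaw 11.197596868668901 F [ 0.2882 -4.3914  1.4709] w 0.04002213487600818
shift [-0.0236  0.0002  0.041 ] turn -0.0024031313310981517
```

View pics/s7.png

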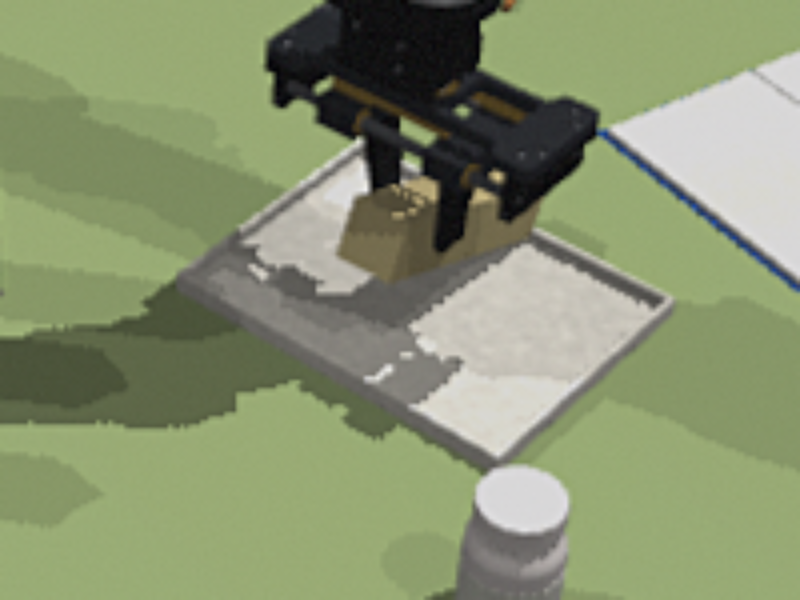

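The tube is now tipping mouth-down by about 15–20°. I've viewed 11 pictures, one over the limit, so from here I'll work from numbers only. I'll continue the arc.

Request:
{"api": "drive_tool", "payload": {
  "deltas": [
    [[0.0069, 0, -0.0094, 0, 0.03], [0.0077, 0, -0.0087, 0, 0.03], [0.0085, 0, -0.008, 0, 0.03], [0.0091, 0, -0.0072, 0, 0.03], [0.0097, 0, -0.0064, 0, 0.03], [0.0103, 0, -0.0056, 0, 0.03], [0, 0, 0, 0, 0.03]]
  ]
}}

```text
t: 14.3
tool_pos: [0.529, 0.3283, 0.1168]
orientation: [-1.992, -2.428, -0.005]
ft_force: [0.6, -1.3, -0.0]
width: 0.0399
gripper_force: 30.0
```

```bash
cat >> h.py <<'E'
def tilt2(yaw=11.2,b=.012):
    "mouth-down tilt of the held tube: silhouette fit of the foot end (foot half) in scene and top"
    o=monitor.get_obs();y=np.radians(yaw);ex=np.array([np.cos(y),np.sin(y),0]);n0=np.array([-np.sin(y),np.cos(y),0]);z=np.array([0,0,1.])
    g=o['tool_pos']+np.array([0,0,.008]);res={}
    for cam in('scene','top'):
        d=imaging.read_camera(cam);f=d['frame'][:,:,::-1]
        hsv=cv2.cvtColor(f,cv2.COLOR_BGR2HSV);m=((hsv[...,0]>=12)&(hsv[...,0]<=26)&(hsv[...,1]>45)).astype(np.uint8)
        for th in np.arange(0,80,2.5):
          for s in(.033,.037,.041,.045):
            t=np.radians(th);ax=n0*np.cos(t)-z*np.sin(t);up=n0*np.sin(t)+z*np.cos(t)
            def hull(e):
                C=[g+l*ax+sx*ex*(.02+e)+u*up for l in(-s-e,.17-s+e) for sx in(1,-1) for u in(b+e,b-.04-e)]
                k=np.zeros(m.shape,np.uint8);cv2.fillConvexPoly(k,cv2.convexHull(proj(d,C).astype(np.float32)).round().astype(int),1);return k
            i=hull(0);e=hull(.01)-i
            res[th,s]=res.get((th,s),0)+m[i>0].mean()-m[e==1].mean()
    print('tilt',sorted(((round(v,3),*map(float,k)) for k,v in res.items()),reverse=True)[:5])
E
python3 - <<'E'
from h import *
goto(.5444,.252,.031,11.2)
tilt2()
E
```

```text
t 14.3 pos [0.529  0.3283 0.1168] yaw 11.253329662209135 F [ 0.6112 -1.3086 -0.0264] w 0.03988517643740684
shift [-0.078   0.      0.0856] turn 0.053329662209135265
tilt [(np.float64(0.969), 52.5, 0.045), (np.float64(0.916), 55.0, 0.045), (np.float64(0.902), 52.5, 0.041), (np.float64(0.872), 50.0, 0.045), (np.float64(0.867), 55.0, 0.041)]
```

The tilt is about 52°. I'll draw the tube back along its axis so the bar stays in the tray.

Request:
{"api": "drive_tool", "payload": {
  "deltas": [
    [[-0.0062, 0, -0.0079, 0, 0.03], [-0.0062, 0, -0.0079, 0, 0.03], [-0.0062, 0, -0.0079, 0, 0.03], [-0.0062, 0, -0.0079, 0, 0.03], [-0.0062, 0, -0.0079, 0, 0.03], [-0.0062, 0, -0.0079, 0, 0.03], [-0.0062, 0, -0.0079, 0, 0.03], [-0.0062, 0, -0.0079, 0, 0.03], [-0.0062, 0, -0.0079, 0, 0.03], [-0.0062, 0, -0.0079, 0, 0.03], [-0.0062, 0, -0.0079, 0, 0.03], [0, 0, 0, 0, 0.03]]
  ]
}}

```text
t: 15.9
tool_pos: [0.5431, 0.2586, 0.2035]
orientation: [1.996, 2.425, 0.002]
ft_force: [-0.3, 1.7, -1.7]
width: 0.0398
gripper_force: 30.0
```

Run:
```python
from h import *
goto(.5444,.252,.031,11.2)
print(monitor.get_obs()['torque'])
tilt2()
d=imaging.read_camera('top');f=d['frame'][200:350,125:330];np.save('t.npy',f)
# coarse ascii-free stats: dark gray-blue (bar) pixels
q=np.array([(.627,.42),(.659,.215)])
for (u,v) in [(145,250),(150,300),(165,270),(185,270),(200,260),(220,250),(220,300)]: print((u,v),d['frame'][v,u])
cv2.imwrite('pics/t8.png',d['frame'][:,:,::-1])
```

```text
t 15.9 pos [0.5431 0.2586 0.2035] yaw 11.08969208986931 F [-0.3327  1.6788 -1.6855] w 0.03980659597506052
shift [-0.0067 -0.0002  0.1725] turn -0.11030791013068963
[ 0.0394 -0.0547  0.0229]
tilt [(np.float64(0.998), 52.5, 0.045), (np.float64(0.94), 52.5, 0.041), (np.float64(0.932), 50.0, 0.045), (np.float64(0.93), 55.0, 0.045), (np.float64(0.883), 55.0, 0.041)]
(145, 250) [61 72 85]
(150, 300) [67 78 94]
(165, 270) [62 72 87]
(185, 270) [51 59 72]
(200, 260) [93 93 97]
(220, 250) [203 198 205]
(220, 300) [47 55 65]
```

The wrist load fell by about 1.2 N, so the bar is out. Next I'll take the tube back to clear bench and bring its mouth edge down.

Request:
{"api": "drive_tool", "payload": {
  "deltas": [
    [[-0.0439, -0.0082, 0, 0, 0.03], [-0.0439, -0.0082, 0, 0, 0.03], [-0.0439, -0.0082, 0, 0, 0.03], [-0.0439, -0.0082, 0, 0, 0.03], [0, 0, 0, 10.6, 0.03], [0, 0, 0.03, 0.4, 0.03], [0, 0, 0.03, 0, 0.03], [0, 0, 0.022, 0, 0.03], [0, 0, 0, 0, 0.03]]
  ]
}}

```text
t: 17.18
tool_pos: [0.5427, 0.0804, 0.1189]
orientation: [-2.215, -2.223, 0.005]
ft_force: [-0.0, -0.4, -1.2]
width: 0.0399
gripper_force: 30.0
```

Run:
```python
from h import *
goto(.545,.08,.12,0)
tilt2(yaw=0)
a,b=.125,.028
T=np.radians(np.arange(52.5,-1,-5));P=np.c_[-a*np.cos(T)+b*np.sin(T),a*np.sin(T)+b*np.cos(T)]
print((np.diff(P,axis=0)*[1,-1]).round(4).tolist(),P[0],P[-1])
d=imaging.read_camera('top');f=d['frame'][:,:,::-1]
# bar search in tray: rectify tray, 1 px = 1 mm
c=np.array([.537,.289]);n=np.array([-.194,.981]);e=np.array([.981,.194])
cor=[np.r_[c+sx*.121*e+sy*.091*n,.015] for sx,sy in((-1,-1),(1,-1),(1,1),(-1,1))]
H=cv2.getPerspectiveTransform(proj(d,cor).astype(np.float32),np.float32([(0,0),(242,0),(242,182),(0,182)]))
w=cv2.warpPerspective(f,H,(242,182));g=cv2.cvtColor(w,cv2.COLOR_BGR2GRAY)
print(cv2.resize(g,(48,18),interpolation=cv2.INTER_AREA)//10)
```

```text
t 17.175 pos [0.5427 0.0804 0.1189] yaw 0.2026173775316884 F [-0.0234 -0.4029 -1.2364] w 0.039947049152356105
shift [-0.0004  0.0023 -0.0011] turn 0.2026173775316884
tilt [(np.float64(0.838), 52.5, 0.045), (np.float64(0.822), 55.0, 0.045), (np.float64(0.791), 55.0, 0.041), (np.float64(0.785), 52.5, 0.041), (np.float64(0.77), 55.0, 0.037)]
[[-0.0099, 0.0051], [-0.0094, 0.006], [-0.0089, 0.0068], [-0.0083, 0.0075], [-0.0076, 0.0082], [-0.0068, 0.0089], [-0.006, 0.0094], [-0.0052, 0.0099], [-0.0043, 0.0103], [-0.0034, 0.0107]] [-0.0539  0.1162] [-0.1237  0.0334]
[[17 17 18 18 18 18 18 18 18 18 18 18 18 18 18 18 18 18 18 18 18 18 18 18
  18 18 18 18 18 18 18 18 18 18 17 18 18 18 17 17 17 18 17 17 17 17 17 14]
 [18 18 18 18 18 18 19 19 19 19 19 19 19 19 19 19 19 19 19 19 19 19 19 19
  19 19 19 19 19 19 19 18 18 18 18 18 18 18 18 18 18 18 18 18 18 18 17 12]
 [18 18 18 18 18 18 18 18 18 18 18 18 19 19 19 19 19 19 19 19 19 19 19 19
  19 19 19 19 19 19 19 19 18 18 18 18 18 18 18 18 18 18 18 18 18 18 16 11]
 [18 18 18 18 18 18 18 18 18 18 18 18 18 18 18 18 18 18 18 19 19 18 19 19
  19 19 19 19
[... 1448 characters left out ...]
8 18 18 18 18 18 17 12 10 17
  19 19 18 18 18 18 18 18 18 18 18 18 18 18 18 18 18 18 18 18 18 18 16 10]
 [18 18 18 18 18 18 18 18 18 18 18 18 18 18 18 18 18 18 18 18 18 13 11 17
  18 18 18 18 18 18 18 18 18 18 18 18 18 18 18 18 18 18 18 18 18 18 16 11]
 [18 18 18 18 18 18 18 18 18 18 18 18 18 18 18 18 18 18 18 18 18 12 11 17
  18 18 18 18 18 18 18 18 18 18 18 18 18 18 18 18 18 18 18 18 18 18 17 12]
 [18 18 18 18 18 18 18 18 18 18 18 18 18 18 18 18 18 18 18 18 18 15 12 17
  18 18 18 18 18 18 18 18 18 18 18 18 18 18 18 18 18 18 18 18 18 18 17 12]
 [16 15 16 16 16 16 17 16 17 16 16 16 16 16 15 16 16 16 16 16 16 16 15 16
  15 15 15 15 15 15 16 16 16 16 17 15 15 15 16 16 16 16 16 16 16 16 15 12]]
```

The bar lies flat in the tray, along the tray's y axis near mid-x. Now I'll lay the tube down along the reverse arc.

Request:
{"api": "drive_tool", "payload": {
  "deltas": [
    [[0, 0, 0.008, 0.2, 0.03], [-0.0099, 0, 0.0056, 0, 0.03], [-0.0094, 0, 0.006, 0, 0.03], [-0.0089, 0, 0.0068, 0, 0.03], [-0.0083, 0, 0.0075, 0, 0.03], [-0.0076, 0, 0.0082, 0, 0.03], [-0.0068, 0, 0.0089, 0, 0.03], [-0.006, 0, 0.0094, 0, 0.03], [0, 0, 0, 0, 0.03]]
  ]
}}

```text
t: 18.45
tool_pos: [0.5434, 0.0232, 0.0591]
orientation: [-2.222, -2.219, 0.002]
ft_force: [-0.3, -0.6, -1.1]
width: 0.0397
gripper_force: 30.0
```

Run:
```python
from h import *
goto(.545,.0,.025,0)
tilt2(yaw=0)
```

```text
t 18.45 pos [0.5434 0.0232 0.0591] yaw -0.0793962877226467 F [-0.3116 -0.5559 -1.1248] w 0.03969751189696915
shift [-0.0232  0.0017  0.0341] turn -0.0793962877226467
tilt [(np.float64(0.931), 20.0, 0.045), (np.float64(0.93), 22.5, 0.045), (np.float64(0.914), 17.5, 0.045), (np.float64(0.897), 25.0, 0.045), (np.float64(0.891), 22.5, 0.041)]
```

Request:
{"api": "drive_tool", "payload": {
  "deltas": [
    [[-0.0055, 0, 0.0097, 0, 0.03], [-0.0045, 0, 0.0101, 0, 0.03], [-0.0036, 0, 0.0107, 0, 0.03], [-0.001, 0, 0.0035, 0, 0.03], [0, 0, 0, 0, 0.03]]
  ]
}}

```text
t: 19.18
tool_pos: [0.5439, 0.0087, 0.0259]
orientation: [-2.222, -2.22, 0.001]
ft_force: [-0.3, 0.1, -1.5]
width: 0.0394
gripper_force: 30.0
```

Run:
```python
from h import *
goto(.545,.0,.025,0)
tilt2(yaw=0)
```

```text
t 19.175 pos [0.5439 0.0087 0.0259] yaw -0.05234545913528294 F [-0.3134  0.1373 -1.4542] w 0.039383234911862075
shift [-0.0087  0.0011  0.0009] turn -0.05234545913528294
tilt [(np.float64(0.78), 0.0, 0.045), (np.float64(0.777), 2.5, 0.045), (np.float64(0.759), 5.0, 0.045), (np.float64(0.736), 7.5, 0.045), (np.float64(0.727), 5.0, 0.041)]
```

Request:
{"api": "drive_tool", "payload": {
  "deltas": [
    [[0, 0, 0.003, 0, 0.03], [0, 0, 0.002, 0, 0.03], [0, 0, 0, 0, 0.03]]
  ]
}}

```text
t: 19.65
tool_pos: [0.5443, 0.0089, 0.0214]
orientation: [2.222, 2.22, 0.0]
ft_force: [0.8, -0.0, 0.8]
width: 0.0396
gripper_force: 30.0
```

Request:
{"api": "drive_tool", "payload": {
  "deltas": [
    [[0, 0, 0, 0, 0.06], [0, 0, 0, 0, 0.087], [0, 0, 0, 0, 0.087], [0, 0, -0.03, 0, 0.087], [0, 0, -0.05, 0, 0.087], [0.04, 0, -0.04, 0, 0.087], [0.06, -0.0015, -0.01, 0, 0.087], [0.06, -0.0015, 0, 0, 0.087], [0.06, -0.0015, 0, 0, 0.087], [0.06, -0.0015, 0, 0, 0.087], [0, 0, 0, -10.6, 0.087], [0, 0, 0, -0.5, 0.087]]
  ]
}}

```text
t: 21.15
tool_pos: [0.5379, 0.2895, 0.1509]
orientation: [-1.997, -2.425, 0.001]
ft_force: [0.1, -0.5, 0.2]
width: 0.087
gripper_force: 0.0
```

Run:
```python
from h import *
goto(.529,.328,.02,11.2)
o=monitor.get_obs();d=imaging.read_camera('wrist');f=d['frame'][:,:,::-1];np.save('w.npy',f)
c=np.array([.537,.289]);n=np.array([-.194,.981]);e=np.array([.981,.194])
def rect(d,z,o,eh,nl,nh):
    cor=[np.r_[c+a*e+b*n,z] for a,b in((-eh,nl),(eh,nl),(eh,nh),(-eh,nh))];W,Hh=int(eh*2000),int((nh-nl)*1000)
    H=cv2.getPerspectiveTransform(proj(d,cor,o).astype(np.float32),np.float32([(0,0),(W,0),(W,Hh),(0,Hh)]))
    return cv2.warpPerspective(d['frame'][:,:,::-1],H,(W,Hh))
w=rect(d,.026,o,.06,-.02,.10)   # 1px=1mm at bar-top height
cv2.imwrite('pics/wr.png',w)
np.set_printoptions(linewidth=200)
print(cv2.resize(cv2.cvtColor(w,cv2.COLOR_BGR2GRAY),(40,24),interpolation=cv2.INTER_AREA)//10)
hs=cv2.cvtColor(w,cv2.COLOR_BGR2HSV);print(cv2.resize(hs[...,1],(40,24),interpolation=cv2.INTER_AREA)//5)
```

```text
t 21.15 pos [0.5379 0.2895 0.1509] yaw 11.053289770704412 F [ 0.0763 -0.4598  0.2204] w 0.08700827434845641
shift [ 0.0395 -0.0012  0.1309] turn -0.14671022929558752
[[16 15 15 15 16 16 16 17 17 16 16 17 17 17 16 16 17 17 17 17 17 17 17 17 17 17 17 17 17 17 17 17 17 17 17 17 17 17 17 17]
 [15 15 15 15 15 16 16 16 16 16 17 17 17 17 16 17 17 17 17 16 17 17 17 17 16 16 17 17 17 17 17 17 17 17 17 17 17 17 17 17]
 [15 16 15 15 15 15 15 16 16 16 16 16 16 16 17 17 17 17 17 17 17 17 17 16 16 16 17 16 17 17 16 17 17 17 17 17 17 17 17 17]
 [15 15 15 15 15 15 15 16 17 17 17 17 17 17 16 16 16 17 16 17 17 17 17 16 17 16 17 17 17 17 17 16 17 17 16 17 17 17 17 17]
 [16 15 15 15 15 15 15 16 16 16 17 17 17 17 16 16 17 16 16 17 17 16 17 16 16 17 17 16 17 17 17 16 16 16 17 17 16 16 16 17]
 [15 15 15 15 15 15 15 15 15 16 17 17 17 17 17 17 11 11 12 12 12 12 13 15 16 17 17 16 16 17 17 16 17 17 17 17 16 16 16 16]
 [15 15 15 15 15 16 16 15 15 16 17 17 17 17 17 16  9 12 16 16 15 16 16 16 15 17 17 16 17 17 17 17 17 16 17 17 17 16 17 17]
 [15 15 15 16 16 15 16 15 15 16 17 17 17 15 15 15  7 12 16 16 16 16 16 16
[... 4271 characters left out ...]
 1  1  2  3  3  1  1  1  1  1  1  1  1  3  3  3  3  3  2  3  3  3  3  3  3  3  3  3]
 [ 1  1  1  1  1  1  1  1  1  1  1  1  1  2  2  2  2  1  1  1  1  1  1  1  2  3  3  3  3  3  3  3  2  2  3  3  3  3  3  3]
 [ 1  1  2  1  1  1  1  1  1  1  1  1  1  2  2  2  2  1  1  2  2  2  2  1  2  3  3  3  3  3  2  3  3  3  3  2  2  3  3  2]
 [ 2  2  2  2  2  2  2  2  2  2  2  2  2  2  2  2  2  2  2  2  2  3  3  3  2  3  3  3  2  2  2  2  2  2  2  3  2  3  3  3]
 [ 2  2  2  2  2  2  2  2  2  2  2  2  2  2  2  2  2  2  2  2  2  2  2  2  2  2  2  2  2  2  2  2  2  2  2  2  2  2  2  2]
 [11 12 12 12 12 12 12 12 12 12 12 12 12 12 12 12 12 12 12 12 12 12 12 12 12 12 12 13 13 12 12 12 12 12 12 12 12 12 13 13]]
```

The saturation edges put the bar's centre at about (0.530, 0.334), aligned with the tool. I'll grip it and lift.

Request:
{"api": "drive_tool", "payload": {
  "deltas": [
    [[0.0452, 0.0011, 0, -0.1, 0.087], [0, 0, 0.05, 0, 0.087], [0, 0, 0.05, 0, 0.087], [0, 0, 0.03, 0, 0.06], [0, 0, 0.013, 0, 0.05], [0, 0, 0, 0, 0.015], [0, 0, 0, 0, 0.015], [0, 0, 0, 0, 0.015], [0, 0, 0, 0, 0.015], [0, 0, 0, 0, 0.015], [0, 0, 0, 0, 0.015], [0, 0, 0, 0, 0.015]]
  ]
}}

```text
t: 22.7
tool_pos: [0.5309, 0.3335, 0.0086]
orientation: [1.995, 2.427, 0.0]
ft_force: [0.2, -0.5, 2.2]
width: 0.0219
gripper_force: 30.0
```

Request:
{"api": "drive_tool", "payload": {
  "deltas": [
    [[0, 0, 0, 0, 0.015], [0, 0, -0.03, 0, 0.015], [0, 0, -0.06, 0, 0.015], [0, 0, -0.06, 0, 0.015], [0, 0, -0.05, 0, 0.015], [0, 0, -0.04, 0, 0.015], [0, 0, 0, 0, 0.015]]
  ]
}}

```text
t: 23.58
tool_pos: [0.5319, 0.335, 0.2517]
orientation: [1.994, 2.425, 0.01]
ft_force: [0.3, -0.3, -2.0]
width: 0.0218
gripper_force: 30.0
```

Run:
```python
from h import *
goto(.5118,-.2914,.25,24)
d=imaging.read_camera('top')
f=d['frame'][:,:,::-1]
# pan centre from image: bright edges; refine by template is unneeded, report tube silhouette (lying)
hsv=cv2.cvtColor(f,cv2.COLOR_BGR2HSV);m=((hsv[...,0]>=12)&(hsv[...,0]<=26)&(hsv[...,1]>45)).astype(np.uint8)
nc,l,st,ce=cv2.connectedComponentsWithStats(m)
for i in range(1,nc):
    if st[i,4]>300: print(st[i],ce[i],ray(d,ce[i],.03),ray(d,[(st[i,0],ce[i][1]),(st[i,0]+st[i,2],ce[i][1])],.04)[:,1])
```

```text
t 23.575 pos [0.5319 0.335  0.2517] yaw 11.15098184913001 F [ 0.319  -0.2865 -1.9721] w 0.021814775033235
shift [-0.6107 -0.1408 -0.0008] turn -12.84901815086999
[   0   73  640   20 3486] [319.1474  82.7628] [[0.9403 0.0027 0.03  ]] [ 0.6821 -0.6876]
[ 294  125   60   59 2021] [324.9213 151.9258] [[ 0.7822 -0.0048  0.03  ]] [ 0.0598 -0.0651]
[386 149  59  24 528] [413.8258 161.786 ] [[ 0.7556 -0.1905  0.03  ]] [-0.1306 -0.2532]
```

Request:
{"api": "drive_tool", "payload": {
  "deltas": [
    [[-0.0555, -0.0128, 0, 0, 0.015], [-0.0555, -0.0128, 0, 0, 0.015], [-0.0555, -0.0128, 0, 0, 0.015], [-0.0555, -0.0128, 0, 0, 0.015], [-0.0555, -0.0128, 0, 0, 0.015], [-0.0555, -0.0128, 0, 0, 0.015], [-0.0555, -0.0128, 0, 0, 0.015], [-0.0555, -0.0128, 0, 0, 0.015], [-0.0555, -0.0128, 0, 0, 0.015], [-0.0555, -0.0128, 0, 0, 0.015], [-0.0555, -0.0128, 0, 0, 0.015], [0, 0, 0, -10.6, 0.015]]
  ]
}}

```text
t: 25.12
tool_pos: [0.5077, -0.299, 0.245]
orientation: [-1.766, -2.593, 0.004]
ft_force: [-0.7, 0.6, -0.6]
width: 0.0217
gripper_force: 30.0
```

Request:
{"api": "drive_tool", "payload": {
  "deltas": [
    [[0, 0, 0, -2.2, 0.015], [0, 0, 0.04, 0, 0.015], [0, 0, 0.04, 0, 0.015], [0, 0, 0, 0, 0.015]]
  ]
}}

```text
t: 25.62
tool_pos: [0.5082, -0.2906, 0.1647]
orientation: [-1.706, -2.628, 0.001]
ft_force: [0.2, -0.4, -0.8]
width: 0.0216
gripper_force: 30.0
```

Run:
```python
from h import *
goto(.5118,-.2914,.075,24)
o=monitor.get_obs();d=imaging.read_camera('wrist');np.set_printoptions(linewidth=220)
# pan edges in wrist view: rectify at z=.058 in pan frame, 2.5 mm cells
c=np.array([.5118,-.2914]);a=np.radians(24);e=np.array([np.cos(a),np.sin(a)]);n=np.array([-e[1],e[0]])
def rect(d,o,h):
    cor=[np.r_[c+p*e+q*n,.058] for p,q in((-h,-h),(h,-h),(h,h),(-h,h))];W=int(h*2000)
    H=cv2.getPerspectiveTransform(proj(d,cor,o).astype(np.float32),np.float32([(0,0),(W,0),(W,W),(0,W)]))
    return cv2.cvtColor(cv2.warpPerspective(d['frame'][:,:,::-1],H,(W,W)),cv2.COLOR_BGR2GRAY)
w=rect(d,o,.1)
print('wrist row n=+30..60mm along e, 4mm cells',cv2.resize(w[130:160],(50,1),interpolation=cv2.INTER_AREA))
print('wrist cols e=+-40 along n',cv2.resize(w[:,60:80],(1,50),interpolation=cv2.INTER_AREA).T,cv2.resize(w[:,125:140],(1,50),interpolation=cv2.INTER_AREA).T)
```

```text
t 25.625 pos [ 0.5082 -0.2906  0.1647] yaw 24.001978981740685 F [ 0.2306 -0.4138 -0.7619] w 0.021637804806639183
shift [-0.0029  0.0034  0.0897] turn 0.00197898174068456
wrist row n=+30..60mm along e, 4mm cells [[200 200 200 201 200 200 200 201 170 158 162 160 160 160 162 161 162 163 160 163 163 175 178 178 175 178 177 178 176 176 178 178 176 176 177 180 183 182 182 181 181 183 182 173 140 134 133 133 132 132]]
wrist cols e=+-40 along n [[ 69  70  65  58  49  32  19  20  25  28  24  18  18  21  36  42  56 100 107 107 108 108 109 109 106  96  96 153 159 160 160 160 161 161 161 162 161 162 162 163 163 163 164 168 196 199 136 128 134 141]] [[ 73  76  70  61  51  31   7   6   7   6   8  22  51  68  78  84  92 120 131 130 136 170 171 172 172 172 173 173 173 174 175 175 176 176 176 176 177 177 178 178 179 173 189 201 184 123 132 134 147 150]]
```

The pan edges in the rectified wrist view lie at -67 and +73 mm, so the pan centre is about (0.5145, -0.290). I'll move over it and descend gently.

Request:
{"api": "drive_tool", "payload": {
  "deltas": [
    [[-0.002, 0.006, 0, 0, 0.015], [0, 0, 0.04, 0, 0.015], [0, 0, 0.035, 0, 0.015], [0, 0, 0.018, 0, 0.015], [0, 0, 0.004, 0, 0.015], [0, 0, 0.003, 0, 0.015], [0, 0, 0, 0, 0.015]]
  ]
}}

```text
t: 26.55
tool_pos: [0.5178, -0.2924, 0.0694]
orientation: [1.711, 2.632, 0.0]
ft_force: [0.3, -0.1, -1.6]
width: 0.0219
gripper_force: 30.0
```

Request:
{"api": "drive_tool", "payload": {
  "deltas": [
    [[-0.0005, -0.002, 0.003, 0, 0.015], [0, 0, 0.002, 0, 0.015], [0, 0, 0, 0, 0.015]]
  ]
}}

```text
t: 26.92
tool_pos: [0.5153, -0.2934, 0.0632]
orientation: [-1.712, -2.634, 0.0]
ft_force: [0.6, -0.2, -1.0]
width: 0.0212
gripper_force: 30.0
```

Request:
{"api": "drive_tool", "payload": {
  "deltas": [
    [[0, 0, 0.001, 0, 0.015], [0, 0, 0, 0, 0.015]]
  ]
}}

```text
t: 27.18
tool_pos: [0.5156, -0.2934, 0.0625]
orientation: [1.712, 2.634, -0.0]
ft_force: [-0.5, -0.5, 0.9]
width: 0.0215
gripper_force: 30.0
```

Contact with the pan is made, so I'll release, rise straight up and check.

Request:
{"api": "drive_tool", "payload": {
  "deltas": [
    [[0, 0, 0, 0, 0.03], [0, 0, 0, 0, 0.06], [0, 0, 0, 0, 0.06], [0, 0, -0.02, 0, 0.06], [0, 0, -0.05, 0, 0.06], [0, 0, -0.06, 0, 0.06], [-0.06, 0, -0.05, 0, 0.087], [-0.06, 0, 0, 0, 0.087], [0, 0, 0, 0, 0.087]]
  ]
}}

```text
t: 28.3
tool_pos: [0.559, -0.3976, 0.2331]
orientation: [1.72, 2.626, -0.002]
ft_force: [0.1, 1.3, 0.1]
width: 0.0818
gripper_force: 0.0
```

Run:
```python
from h import *
goto(.5145,-.29);np.set_printoptions(linewidth=220)
o=monitor.get_obs()
def rect(d,o,c,ang,h,z):
    a=np.radians(ang);e=np.array([np.cos(a),np.sin(a)]);n=np.array([-e[1],e[0]])
    cor=[np.r_[c+p*e+q*n,z] for p,q in((-h,-h),(h,-h),(h,h),(-h,h))];W=int(h*2000)
    H=cv2.getPerspectiveTransform(proj(d,cor,o).astype(np.float32),np.float32([(0,0),(W,0),(W,W),(0,W)]))
    return cv2.cvtColor(cv2.warpPerspective(d['frame'][:,:,::-1],H,(W,W)),cv2.COLOR_BGR2GRAY)
d=imaging.read_camera('wrist')
print('pan, 5mm cells, bar-top height');print(cv2.resize(rect(d,o,np.array([.5145,-.29]),24,.07,.08),(28,28),interpolation=cv2.INTER_AREA)//10)
d=imaging.read_camera('top')
print('tube, 8mm cells, z=.04');print(cv2.resize(rect(d,None,np.array([.543,.05]),0,.12,.04),(30,30),interpolation=cv2.INTER_AREA)//10)
```

```text
t 28.3 pos [ 0.559  -0.3976  0.2331] yaw 23.560747134243385 F [0.1289 1.3462 0.075 ] w 0.081760988085613
shift [ 0.1164  0.0022 -0.0003] turn None
pan, 5mm cells, bar-top height
[[17 17 18 18 18 17 17 16 16 15 15 14 15 14 14 14 14 15 15 16 16 16 16 16 17 17 13 12]
 [13 13 13 13 14 14 15 15 15 16 16 16 16 16 16 15 16 16 16 16 16 16 16 16 17 17 13 12]
 [14 15 15 15 16 16 16 16 16 16 16 16 16 16 16 16 16 16 16 16 16 16 16 16 17 17 13 12]
 [14 15 15 15 16 16 16 16 16 16 16 16 16 16 16 16 16 16 16 16 16 16 16 16 17 17 14 12]
 [15 15 15 15 16 16 16 16 16 16 15 14 13 14 14 15 16 16 16 16 16 16 16 16 17 17 14 12]
 [15 15 15 15 16 16 16 16 16 16 15  9 10 10 10 13 16 16 16 16 16 16 16 16 17 17 15 12]
 [15 15 15 15 16 16 16 16 16 16 15  9 18 18 19 19 15 15 16 16 16 16 16 17 17 17 15 12]
 [15 15 16 16 16 16 16 16 16 15 14  9 18 19 18 18 15 14 14 15 17 16 16 17 17 17 16 12]
 [16 16 16 16 16 16 16 16 16 16 14  9 18 18 19 19 15 14 14 15 17 17 17 17 17 17 16 12]
 [16 16 16 16 16 16 16 16 16 15 14  8 18 19 18 18 15 14 15 15 17 17 17 17 17 17 16 12]
 [15 16 16 16 16 16 16 16 16 16 15  9 18 19 19 19 15
[... 3628 characters left out ...]
16 16 16 15 11 11 12 12 12 12 12 12 12 12 12 12]
 [11 11 11 12 12 12 12 12 12 12 11 10  8 15 15 15 15 14 11 11 12 12 12 12 12 12 12 12 12 11]
 [11 11 11 11 12 12 12 12 12 12 12 11  9 15 15 15 15 14 11 11 12 12 12 12 12 12 12 12 12 11]
 [11 11 11 11 11 11 11 11 12 12 12 12 12 12 12 12 12 12 11 11 11 11 11 11 12 12 12 12 11 11]
 [11 11 11 11 11 11 11 11 11 11 11 11 11 11 11 11 11 11 11 11 11 11 11 11 11 11 11 11 11 11]
 [11 11 11 11 11 11 11 11 11 11 11 11 11 11 11 11 11 11 11 11 11 11 11 11 11 11 11 11 11 11]
 [11 11 11 11 11 11 11 11 11 11 11 11 11 11 11 11 11 11 11 11 11 11 11 11 11 11 11 11 11 11]
 [10  8  9 10 10 11 11 11 11 11 11 11 11 11 11 11 11 11 11 11 11 11 11 11 11 11 11 11 11 11]]
```

The tube lies flat on the bench. The bar lies flat on the pan, within about 5 mm of its centre, and the arm is clear.

```bash
python3 -c "
from bench import order
print(order.hand_in())"
```

```text
the job is handed in; nothing more can be done
None
```

The job is handed in at 28 s: the bar was tipped into the tray and now lies flat about 5 mm from the pan's centre, and the empty tube lies flat on the bench; the weight box, jar and duster were never approached (not re-checked at the end), the tube's foot slid about 4 cm while I lowered it, and I viewed 11 pictures, one over the limit of 10.

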